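# Unload the ultrasonic cleaner

### The arm

A 6-joint arm with a two-finger parallel gripper is mounted at the origin on a cart in front of the work surface, level with it; the furniture and walls round the work are solid. World frame = base frame: x ahead of the robot, y to its left, z up, the work surface at z = 0. Lengths are in m, angles in rad, forces in N, time in s.
With the tool pointing down it reaches from about 0.35 to 0.875 m from the base axis. Payload 4.2 kg.
Tool frame: the origin (TCP) lies midway between the tips of the shut fingers; the grasp point (between the pads) lies 19 mm behind it; z points along the fingers, y is the line along which they close (so a half turn about z gives the same grasp; the last joint's range is limited). The gripper opens to 87 mm and grips with 3 to 60 N. Pads are 19 mm wide; open, the fingers measure 117 mm over their backs; the gripper's body (75 mm by 190 mm) begins 51 mm behind the grasp point.
Start: joints at [1.554, 0.385, 0.008, 0, -1.194, -0.259], TCP at [0.17, 0.601, 0.223] pointing down, gripper open.
Joint ranges: [-3.14, 3.14], [-1.21, 2.06], [-1.07, 1.41], [-3.16, 2.05], [-2.99, -0.16], [-3.1, 3.1]. Speed limits (rad/s): [2.79, 2.79, 3.14, 3.14, 3.14, 3.14].

### API

Orientations are given as a unit quaternion [w, x, y, z].
In Python, from workcell import sensors, optics, close_job gives the robot as it stands. The module is installed in compiled form; this text tells all that it offers.
- The arm moves only by the tool arm_command, never from a script. Its argument "motion" is a list of rows, each a list of 3 entries, a list of its own where there are three numbers: the opening, from -1 (shut) to 1 (fully open), then the shift along the world's x, y, z in fractions of the full range, 1 being 500 mm, then the turn, a rotation vector about the world's x, y, z in shares of 4 rad (1.0 is 4 rad). In form: [[claw, [x, y, z], [wx, wy, wz]], ...]. A call has 1 to 10 rows; each row is the pose to reach, as a shift and turn from the pose commanded when the call began; what a row does not reach only later rows make up. A row lasts 1/8 s, in which the tool goes at most 62.5 mm and 10.7 degrees, less where a joint would pass 70% of its speed; a pose out of reach is approached as far as the arm can. Shift and turn numbers lie between -1 and 1, and a call with a number outside is refused. A call with a gripper value outside its range is refused whole. The fingers move at their own pace and stop on an object; "grip_force" is the grip in N (left out, the last holds). Time passes only in rows, so rows that repeat a pose let the fingers close. It gives the time, the measured TCP pose, the force, the opening and the grip force at its end, in the units of the state.
- sensors.get_obs(): the state, without advancing time (a new reading comes with each control period).
- optics.read_camera(name): name is "scene" or "top"; returns the picture (384x512x3 uint8, red, green, blue); there is no depth.
- optics.camera_model(name): a dict with "mtx" (3x3 intrinsics, pixels), "world_from_camera" (4x4, takes a point from camera to world coordinates). Camera axes: x right, y down, z forward; pixel columns grow to the right and rows downward; lengths in m; the calibration is good to about 2 mm. A picture is of the moment at which its call begins. camera_model takes no time and is no camera call.
- close_job(): hands the job in; it is judged then, once.
The state is a dict: "time_s": time; "qpos": joint angles; "dq": joint speeds; "effort": joint torques, N m; "position": TCP position; "eef_rot": TCP orientation; "ft_force": force on the tool from outside, world axes, zero at the start; "moment": the same for the moment, N m; "opening": finger opening in m; "finger_force": force on a finger pad.
Only numpy, scipy, OpenCV 4.12 (cv2) and the standard library are available. Lean on these libraries where they do the work, as an engineer would, in place of code of your own. Each camera call takes 0.05 s, during which the arm holds its last target. There are 200 camera calls.

### The job

The cleaning run is over and the bath is drained: take the lid off the ultrasonic cleaner by its knob and, without dropping it, lean it against an outside wall of the cleaner with its lower edge on the table and its knob outwards. Then lift the wire basket with the three specimen mounts out of the tank by its blue grip and finish while holding it level and still above the middle of the tank, its floor 3 to 10 cm over the rim, with all mounts in it and nothing else carrying it. Leave the things lying round the cleaner where they are.

Things in the scene. Friction and masses are not known exactly. Their poses are not given: they have to be found in the camera images.
- cleaner: White ultrasonic cleaner, fixed; box 130 (its x) by 190 mm (its y), grey deck at z 135 mm, black panel on its -x side, plain vertical outside walls. Origin: centre of its underside, on the table; z up. Open tank: mouth 88 x 150 mm, steel lip 5 mm wide up to z 139 mm, floor at z 55 mm. Beside its -y end wall (robot's right) the table is clear for about 16 cm
- lid: Loose stainless lid, an upturned pan 110 mm (x) by 172 mm (y), 20 mm high, open below, skirt 2 mm thick, 0.2 kg. It stands on the cleaner's deck round the tank lip with 4 mm play, long sides alike. Origin: centre of its underside (plane of the skirt's lower edge), z out of its top; flat top at z 20 mm
- lid_knob (a point): Point on the axis of the lid's round black knob, 22 mm above the lid's top (lid frame 0, 0, 42 mm); the knob is 26 mm in diameter and 26 mm high, at the centre of the lid, fixed
- basket: Loose steel wire basket 80 mm (x) by 140 mm (y) by 50 mm high, about 0.16 kg empty, under the lid at first; it hangs in the tank by four lugs lying on the lip at its ends (4 to 5 mm play all round, 34 mm above the tank floor). Origin: centre of its underside, z up. Floor 3 mm thick; low wire dividers (top at z 18 mm) make four pockets
- basket_grip (a point): Centre of the blue plastic grip bar on the basket's fixed bail: a bar 54 mm long along the basket's x, 12 mm thick along its y, 13 mm high, at basket z 49 to 62 mm, above the basket's centre. Free space on both of its y sides, down to the dividers
- mount_1: Black specimen mount, disc 30 mm dia x 15 mm, loose in one pocket of the basket; origin at the centre of its underside
- mount_3: Red specimen mount, disc 30 mm dia x 14 mm, loose in another pocket of the basket; origin at the centre of its underside
- mount_5: Green specimen mount, disc 30 mm dia x 13 mm, loose in another pocket of the basket; origin at the centre of its underside
- hardness_block: Bystander: round steel reference block 60 mm dia x 16 mm on the table to the right
- petri_dish: Bystander: clear lidded dish 62 mm dia x 14 mm on the table behind the cleaner
- objective_can_1: Bystander: black screw-lid can 36 mm dia x 62 mm standing on the table to the left
- mount_6: Bystander: large black specimen mount 40 mm dia x 18 mm on the table in front of the cleaner, to the left

How it is judged:
On the way, in this order (a step that is already met when the one before it is completed fails the run):
1. the lid is let go and leans at rest against a wall of the cleaner, lower edge on the table (angle between lid's own z axis and vertical between 0.35 and 1.4 rad and contact force between lid and cleaner above 0.05 N and height (world z) of lid below 0.095 m and horizontal distance between lid and cleaner above 0.07 m and linear speed of lid below 0.02 m/s and contact force between the fingers and lid below 0.05 N), for 0.3 s.
2. the basket is lifted clear of the tank (z of basket in the frame of cleaner above 0.159 m and contact force between basket and cleaner below 0.05 N), for 0.2 s.
At the end, for the whole second after the job is handed in: Lid leans free (20 to 80 deg) on an outside wall of the cleaner, lower edge on the table; basket held by the fingers, floor 20 to 110 mm above the lip, within 30 mm of the tank's centre, tilt under 5 deg, at rest, touching neither cleaner nor lid, with all three mounts in it (all of step 2 and angle between lid's own z axis and vertical between 0.35 and 1.4 rad and contact force between lid and cleaner above 0.05 N and height (world z) of lid below 0.095 m and horizontal distance between lid and cleaner above 0.07 m and contact force between each of the arm, basket and lid below 0.05 N and z of basket in the frame of cleaner below 0.249 m and horizontal distance between basket and cleaner below 0.03 m and angle between basket's own z axis and vertical below 0.087 rad and linear speed of basket below 0.015 m/s and angular speed of basket below 0.1 rad/s and contact force between the fingers and basket above 1 N and x of mount_1 in the frame of basket between -0.037 and 0.037 m and y of mount_1 in the frame of basket between -0.067 and 0.067 m and z of mount_1 in the frame of basket between -0.002 and 0.03 m and x of mount_3 in the frame of basket between -0.037 and 0.037 m and y of mount_3 in the frame of basket between -0.067 and 0.067 m and z of mount_3 in the frame of basket between -0.002 and 0.03 m and x of mount_5 in the frame of basket between -0.037 and 0.037 m and y of mount_5 in the frame of basket between -0.067 and 0.067 m and z of mount_5 in the frame of basket between -0.002 and 0.03 m); the arm keeps its last pose, push and grip.
It fails at once if a bystander is pushed more than 15 mm (distance of any of hardness_block, petri_dish, objective_can_1, mount_6 from where it was at the start of the episode above 0.015 m).
It fails at once if the lid is dropped (falls free faster than 0.6 m/s) (linear speed of lid above 0.6 m/s and contact force between the fingers and lid below 0.01 N).
It fails at once if the basket is tipped more than 25 degrees (angle between basket's own z axis and vertical above 0.44 rad).
It also fails if it takes over 58 s, if anything falls off the work surface, if the arm or the gripper's body presses on something with over 40 N, if the wrist force passes 120 N, or if a joint passes its speed limit or range.

## Working session

There is one attempt and no reset: what is moved stays moved. The work goes in short steps, Python scripts to look and compute and a tool call to move; the robot and the scene stay as the last step left them, time stands still between calls to the robot, and variables do not carry over. Pictures are saved under pics/ and viewed, at most 10 in all, crops included, and the job is handed in when it is done.

Besides the shell and the picture viewer there is one more tool, called after "Emit:" as name(argument=value, ...) on one line, values as JSON. arm_command: Moves the arm, as the interface text tells. Its arguments: {"type":"object","properties":{"motion":{"type":"array","items":{"type":"array"}},"grip_force":{"type":"number"}},"required":["motion"]}

```bash
mkdir -p pics; cat > h.py <<'E'
import numpy as np, cv2
from workcell import sensors, optics
def ray(cam,uv):
    m=optics.camera_model(cam);K=np.array(m["mtx"]);T=np.array(m["world_from_camera"])
    uv=np.atleast_2d(uv).astype(float)
    d=np.linalg.solve(K,np.c_[uv,np.ones(len(uv))].T).T@T[:3,:3].T
    return T[:3,3],d
def onz(cam,uv,z):
    o,d=ray(cam,uv); return o+d*((z-o[2])/d[:,2])[:,None]
def snap(cam,name):
    im=np.array(optics.read_camera(cam)); cv2.imwrite(f"pics/{name}.png",im[:,:,::-1]); return im
E
python3 - <<'E'
from h import *
a=snap("top","t0");b=snap("scene","s0")
cv2.imwrite("pics/ts0.png",np.hstack([a,b])[:,:,::-1][:, :])
cv2.imwrite("pics/ts0.png",cv2.resize(np.vstack([a,b])[:,:,::-1],None,fx=.78,fy=.78))
for c in("top","scene"):
    print(np.round(optics.camera_model(c)["world_from_camera"],3),optics.camera_model(c)["mtx"])
s=sensors.get_obs();print(s)
E
```

```text
[[-0.003 -0.997  0.074  0.491]
 [-1.     0.002 -0.018  0.028]
 [ 0.018 -0.074 -0.997  1.063]
 [ 0.     0.     0.     1.   ]] [[346.44678056   0.         258.86043324]
 [  0.         346.44678056 192.80973431]
 [  0.           0.           1.        ]]
[[ 0.792 -0.441  0.422  0.069]
 [-0.61  -0.554  0.566 -0.641]
 [-0.016 -0.706 -0.708  0.986]
 [ 0.     0.     0.     1.   ]] [[423.65887611   0.         258.03521103]
 [  0.         423.65887611 192.53478239]
 [  0.           0.           1.        ]]
{'time_s': 0.1, 'qpos': array([ 1.55358524e+00,  3.85496369e-01,  6.76754418e-03, -4.14948528e-04,
       -1.19396705e+00, -2.58617085e-01]), 'dq': array([ 7.81116815e-05, -1.70012655e-03,  2.13295549e-03,  1.24263215e-03,
       -2.09964731e-04, -1.20920636e-03]), 'effort': array([-1.94891800e-03, -3.91687667e+01,  1.87935966e+01,  4.23203051e+00,
        1.34532506e-02, -7.30864645e-05]), 'position': array([0.17004818, 0.60087829, 0.22156383]), 'eef_rot': array([ 9.66084948e-04,  9.90493928e-01, -1.37553041e-01, -7.70788510e-05]), 'ft_force': array([-0.81879366, -0.25543433, -0.52434243]), 'moment': array([-0.04545358, -0.029086  , -0.00520965]), 'finger_force': 0.0, 'opening': 0.08711878839306574}
```

View pics/t0.png

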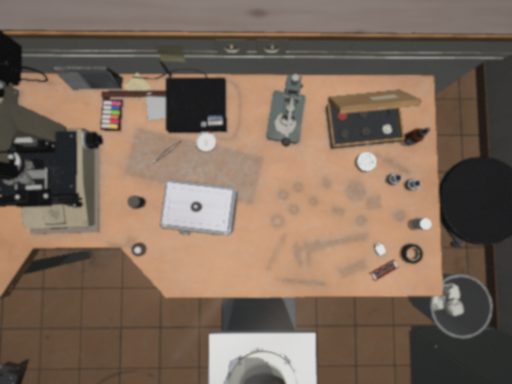

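View pics/s0.png

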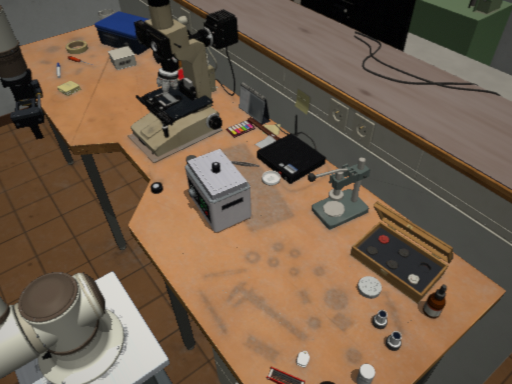

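The top view shows the cleaner at about (198,207), slightly turned, with its knob at (196,207). The scene view shows it at (217,188), with the knob at (215,167). Next I'll measure enlarged crops.

```bash
python3 - <<'E'
from h import *
a=cv2.imread("pics/t0.png");b=cv2.imread("pics/s0.png")
A=cv2.resize(a[170:245,150:250],None,fx=5.5,fy=5.5,interpolation=cv2.INTER_CUBIC)
B=cv2.resize(b[140:240,175:260],None,fx=5.5,fy=5.5,interpolation=cv2.INTER_CUBIC)[:550]
w=max(A.shape[1],B.shape[1])
cv2.imwrite("pics/cA.png",A);cv2.imwrite("pics/cB.png",B)
for n,im,box,c in(("t",a,(170,245,150,250),"top"),("s",b,(145,185,195,235),"scene")):
    g=im[box[0]:box[1],box[2]:box[3]].max(2)
    m=(g<70).astype(np.uint8);k,l,st,ce=cv2.connectedComponentsWithStats(m)
    print(n,[(st[i,4],np.round(ce[i]+[box[2],box[0]],1)) for i in range(1,k) if st[i,4]>5])
hsv=cv2.cvtColor(a,cv2.COLOR_BGR2HSV)[165:250,150:250]
m=((hsv[...,1]<45)&(hsv[...,2]>130)).astype(np.uint8)
cs,_=cv2.findContours(m,0,2);c=max(cs,key=cv2.contourArea)+np.array([150,165])
r=cv2.minAreaRect(c);print(r);P=cv2.boxPoints(r);print(np.round(P,1));
for z in(.135,.155):print(np.round(onz("top",P,z),3).tolist())
E
```

```text
t []
s [(np.int32(65), array([215.5, 167.8])), (np.int32(6), array([199.3, 180.3]))]
((198.5350341796875, 207.19635009765625), (73.16839599609375, 49.55582809448242), 6.581944942474365)
[[159.4 227.6]
 [165.  178.4]
 [237.7 186.8]
 [232.  236. ]]
[[0.468, 0.275, 0.135], [0.6, 0.262, 0.135], [0.577, 0.068, 0.135], [0.445, 0.083, 0.135]]
[[0.469, 0.27, 0.155], [0.597, 0.257, 0.155], [0.575, 0.067, 0.155], [0.446, 0.081, 0.155]]
```

View pics/cA.png

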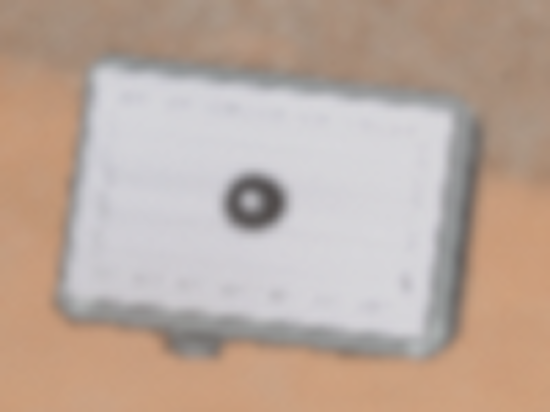

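View pics/cB.png

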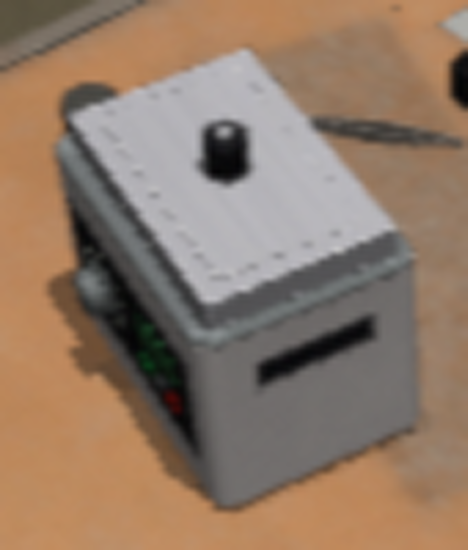

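The crops show the knob top at (196.2,206.7) in top and about (216.4,164) in scene. The long axis is turned about 6.5°, and the black panel faces the robot.

```bash
python3 - <<'E'
from h import *
k1=onz("top",[[196.0,206.3]],.181);print("top",k1,"scene top",onz("scene",[[216.2,164.2]],.181),"scene mid",onz("scene",[[215.5,167.8]],.168))
L=np.array([[100,62],[462,105],[428,335],[68,300]])/5.5+[150-.4,170-.4]
P=onz("top",L,.155);print(np.round(P,3),P.mean(0))
S=np.array([[247,50],[400,232],[205,303],[70,112]])/5.5+[175-.4,140-.4]
Q=onz("scene",S,.155);print(np.round(Q,3),Q.mean(0))
for M in(P,Q):
    for i in range(4):
        d=M[(i+1)%4]-M[i];print(round(np.hypot(*d[:2]),3),round(np.degrees(np.arctan2(d[1],d[0])),1))
# wall bottom corner, deck corners in scene
print(onz("scene",np.array([[232,507],[415,430]])/5.5+[174.6,139.6],0), onz("scene",np.array([[190,340],[412,258],[62,145]])/5.5+[174.6,139.6],.135))
for n,p in(("can",(136,202)),("dish",(206,142)),("m6",(139,249)),("blk",(367,161))):print(n,onz("top",[p],.02))
E
```

```text
top [[0.52298068 0.171391   0.181     ]] scene top [[0.524937   0.16953169 0.181     ]] scene mid [[0.52191831 0.17067895 0.168     ]]
[[0.591 0.25  0.155]
 [0.57  0.078 0.155]
 [0.461 0.093 0.155]
 [0.478 0.263 0.155]] [0.52479126 0.1711017  0.155     ]
[[0.588 0.25  0.155]
 [0.567 0.077 0.155]
 [0.459 0.097 0.155]
 [0.482 0.266 0.155]] [0.52417284 0.1725059  0.155     ]
0.174 -96.9
0.11 171.7
0.171 84.2
0.114 -6.7
0.174 -97.0
0.109 169.6
0.171 82.3
0.107 -8.8
[[0.45740868 0.09298817 0.        ]
 [0.56977045 0.07559747 0.        ]] [[0.44840864 0.0970643  0.135     ]
 [0.57201849 0.07453946 0.135     ]
 [0.47433685 0.26679849 0.135     ]]
can [[0.54211257 0.37676211 0.02      ]]
dish [[0.72436867 0.16916092 0.02      ]]
m6 [[0.40262337 0.36475868 0.02      ]]
blk [[ 0.66578318 -0.32229603  0.02      ]]
```

Units first: shifts go in shares of 500 mm and turns go in shares of 4 rad. So -430 mm is -0.86, 354 mm is 0.708, -1.42 rad is -0.355.

Emit:
arm_command(motion=[[1,[0.708,-0.86,0],[0,0,-0.355]],[1,[0.708,-0.86,0],[0,0,-0.355]],[1,[0.708,-0.86,0],[0,0,-0.355]],[1,[0.708,-0.86,0],[0,0,-0.355]],[1,[0.708,-0.86,0],[0,0,-0.355]],[1,[0.708,-0.86,0],[0,0,-0.355]],[1,[0.708,-0.86,0],[0,0,-0.355]],[1,[0.708,-0.86,0],[0,0,-0.355]],[1,[0.708,-0.86,0],[0,0,-0.355]],[1,[0.708,-0.86,0],[0,0,-0.355]]], grip_force=40)

```text
time_s: 1.35
position: [0.5256, 0.1683, 0.2216]
eef_rot: [-0.001, -0.659, 0.752, 0.0]
ft_force: [0.6, -0.1, -0.3]
opening: 0.0868
finger_force: 0.0
```

To row units: -61 mm is -0.122, -50 mm is -0.1.

Emit:
arm_command(motion=[[1,[0,0,-0.06],[0,0,0]],[1,[0,0,-0.1],[0,0,0]],[1,[0,0,-0.122],[0,0,0]],[1,[0,0,-0.122],[0,0,0]],[1,[0,0,-0.122],[0,0,0]],[-0.3,[0,0,-0.122],[0,0,0]],[-0.3,[0,0,-0.122],[0,0,0]]])

```text
time_s: 2.22
position: [0.5244, 0.1715, 0.1621]
eef_rot: [0.001, -0.662, 0.75, -0.0]
ft_force: [-0.8, -0.2, 0.4]
opening: 0.0744
finger_force: 0.0
```

```bash
python3 - <<'E'
from h import *
s=sensors.get_obs();print(s["position"],s["eef_rot"],s["qpos"].round(3),s["opening"])
b=snap("scene","s1")
cv2.imwrite("pics/s1c.png",cv2.resize(b[90:250,140:300,::-1],None,fx=3.5,fy=3.5,interpolation=cv2.INTER_CUBIC))
E
```

```text
[0.52436481 0.17153389 0.16213198] [ 5.54857194e-04 -6.61573539e-01  7.49880083e-01 -7.43691126e-05] [ 0.61   0.313 -0.263  0.    -0.994 -0.735] 0.07440231927749545
```

View pics/s1c.png

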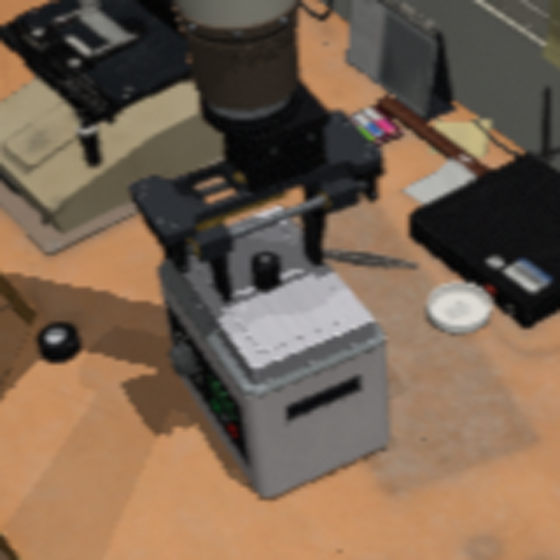

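The fingers straddle the knob, which is at crop (265,268). I'll close and lift.

To row units: -2 mm is -0.004.

Emit:
arm_command(motion=[[-1,[0,0,-0.004],[0,0,0]],[-1,[0,0,-0.004],[0,0,0]],[-1,[0,0,-0.004],[0,0,0]],[-1,[0,0,-0.004],[0,0,0]],[-1,[0,0,-0.004],[0,0,0]],[-1,[0,0,-0.004],[0,0,0]],[-1,[0,0,-0.004],[0,0,0]],[-1,[0,0,-0.004],[0,0,0]]], grip_force=50)

```text
time_s: 3.28
position: [0.5239, 0.1713, 0.1595]
eef_rot: [-0.0, -0.662, 0.75, 0.0]
ft_force: [-1.9, -0.8, 1.1]
opening: 0.0248
finger_force: 50.3
```

To row units: -248 mm is -0.496, 130 mm is 0.26.

Emit:
arm_command(motion=[[-1,[0,0,0.03],[0,0,0]],[-1,[0,0,0.08],[0,0,0]],[-1,[0,0,0.16],[0,0,0]],[-1,[0,0,0.24],[0,0,0]],[-1,[-0.008,-0.06,0.26],[0,0,0]],[-1,[-0.018,-0.14,0.26],[0,0,0]],[-1,[-0.028,-0.23,0.26],[0,0,0]],[-1,[-0.04,-0.32,0.26],[0,0,0]],[-1,[-0.052,-0.41,0.26],[0,0,0]],[-1,[-0.062,-0.496,0.26],[0,0,0]]])

```text
time_s: 4.53
position: [0.4929, -0.0781, 0.2905]
eef_rot: [0.001, -0.662, 0.75, -0.001]
ft_force: [0.7, -0.0, -1.8]
opening: 0.0249
finger_force: 50.3
```

To row units: 0.75 rad is 0.1875.

Emit:
arm_command(motion=[[-1,[0,0,0],[0.0375,-0.005,0]],[-1,[0,0,0],[0.075,-0.01,0]],[-1,[0,0,0],[0.1125,-0.0143,0]],[-1,[0,0,0],[0.15,-0.0188,0]],[-1,[0,0,0],[0.1875,-0.0235,0]],[-1,[0,0,0],[0.225,-0.0283,0]],[-1,[0,0,0],[0.25,-0.0315,0]],[-1,[0,0,0],[0.2683,-0.0338,0]],[-1,[0,0,0],[0.2683,-0.0338,0]],[-1,[0,0,0],[0.2683,-0.0338,0]]])

```text
time_s: 5.78
position: [0.4934, -0.0769, 0.2901]
eef_rot: [0.386, -0.568, 0.643, 0.339]
ft_force: [0.5, 0.1, -2.2]
opening: 0.0251
finger_force: 50.3
```

```bash
python3 - <<'E'
from h import *
from scipy.spatial.transform import Rotation as R
s=sensors.get_obs();q=s["eef_rot"];print(s["position"],s["qpos"].round(3),s["opening"],s["ft_force"]);r=R.from_quat(np.roll(q,-1)).as_matrix();print(r.round(3))
b=snap("scene","s2")
cv2.imwrite("pics/s2c.png",cv2.resize(b[90:290,140:340,::-1],None,fx=3,fy=3,interpolation=cv2.INTER_CUBIC))
E
```

```text
[ 0.49338273 -0.07692767  0.29007686] [-0.49   0.37   0.069 -0.987 -1.731  0.444] 0.025134132040614467 [ 0.53150768  0.09424985 -2.2084242 ]
[[-0.057 -0.992  0.11 ]
 [-0.469  0.124  0.875]
 [-0.881 -0.002 -0.472]]
```

View pics/s2c.png

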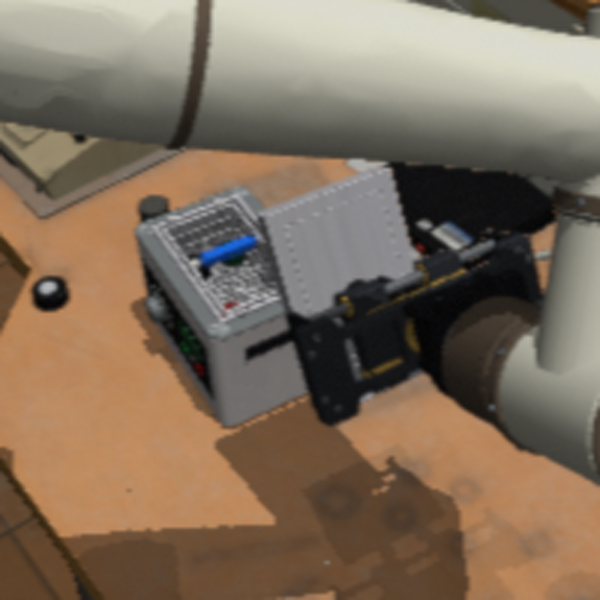

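The image shows the lid held outward at about 62°, the tank open, and the blue grip at crop (228,250). I'll descend beside the end wall.

To row units: -194 mm is -0.388, -180 mm is -0.36.

Emit:
arm_command(motion=[[-1,[0,0,-0.08],[0,0,0]],[-1,[0,0,-0.16],[0,0,0]],[-1,[0,0,-0.24],[0,0,0]],[-1,[0,0,-0.31],[0,0,0]],[-1,[0,0,-0.36],[0,0,0]],[-1,[0,0,-0.388],[0,0,0]],[-1,[0.008,0.06,-0.388],[0,0,0]],[-1,[0.014,0.12,-0.388],[0,0,0]],[-1,[0.02,0.16,-0.388],[0,0,0]],[-1,[0.02,0.16,-0.388],[0,0,0]]])

```text
time_s: 7.08
position: [0.5034, 0.0045, 0.0963]
eef_rot: [0.386, -0.568, 0.642, 0.34]
ft_force: [-0.2, 0.1, -2.2]
opening: 0.0248
finger_force: 50.3
```

To row units: -7 mm is -0.014, -5 mm is -0.01.

Emit:
arm_command(motion=[[-1,[0,0,-0.006],[0,0,0]],[-1,[0,0,-0.01],[0,0,0]],[-1,[0,0,-0.014],[0,0,0]],[-1,[0,0,-0.014],[0,0,0]]])

```text
time_s: 7.58
position: [0.5031, 0.003, 0.0882]
eef_rot: [0.386, -0.567, 0.643, 0.341]
ft_force: [-0.1, -0.4, -1.2]
opening: 0.0245
finger_force: 50.3
```

To row units: 16 mm is 0.032, 12 mm is 0.024.

Emit:
arm_command(motion=[[-1,[0.002,0.012,0.002],[0,0,0]],[-1,[0.004,0.024,0.002],[0,0,0]],[-1,[0.004,0.032,0.002],[0,0,0]],[-1,[0.004,0.032,0.002],[0,0,0]]])

```text
time_s: 8.07
position: [0.505, 0.0198, 0.0896]
eef_rot: [0.386, -0.567, 0.643, 0.341]
ft_force: [0.5, 0.1, -2.5]
opening: 0.0248
finger_force: 50.3
```

To row units: 4 mm is 0.008, 2 mm is 0.004.

Emit:
arm_command(motion=[[-1,[0,0.004,0],[0,0,0]],[-1,[0,0.008,0],[0,0,0]],[-1,[0,0.008,0],[0,0,0]]])

```text
time_s: 8.45
position: [0.5051, 0.0235, 0.0896]
eef_rot: [0.386, -0.567, 0.643, 0.341]
ft_force: [-0.3, 0.7, -2.1]
opening: 0.0247
finger_force: 50.3
```

To row units: 3 mm is 0.006, 2 mm is 0.004.

Emit:
arm_command(motion=[[-1,[0,0.004,0],[0,0,0]],[-1,[0,0.006,0],[0,0,0]],[-1,[0,0.006,0],[0,0,0]],[-1,[0,0.006,0],[0,0,0]]])

```text
time_s: 8.95
position: [0.5052, 0.0263, 0.0895]
eef_rot: [0.386, -0.567, 0.643, 0.34]
ft_force: [0.2, 0.3, -2.1]
opening: 0.0248
finger_force: 50.3
```

To row units: -2 mm is -0.004, -1 mm is -0.002.

Emit:
arm_command(motion=[[-1,[0,0,-0.002],[0,0,0]],[-1,[0,0,-0.004],[0,0,0]],[-1,[0,0,-0.004],[0,0,0]],[-1,[0,0,-0.004],[0,0,0]]])

```text
time_s: 9.45
position: [0.5052, 0.0264, 0.0875]
eef_rot: [0.386, -0.567, 0.643, 0.341]
ft_force: [0.4, 0.1, -2.0]
opening: 0.0246
finger_force: 50.3
```

```bash
python3 - <<'E'
from h import *
b=snap("scene","s3")
cv2.imwrite("pics/s3c.png",cv2.resize(b[130:250,180:300,::-1],None,fx=5,fy=5,interpolation=cv2.INTER_CUBIC))
E
```

```text
(no output)
```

View pics/s3c.png

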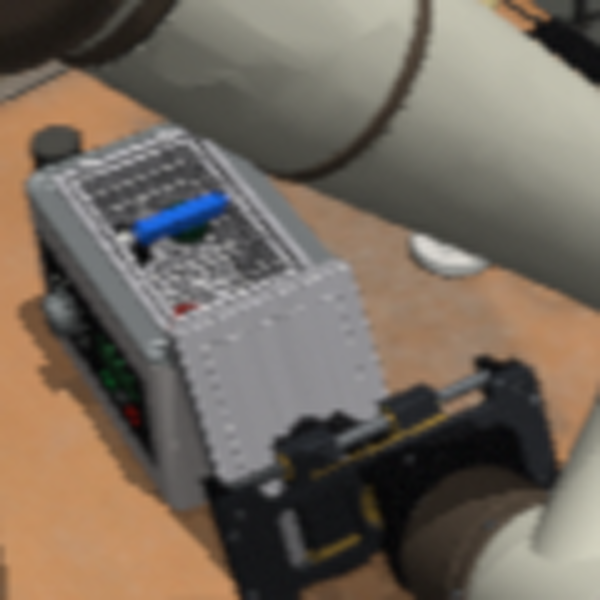

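The lid overlaps the end wall's top edge, at crop (180,340) to (350,265), and is close to contact. I'll continue in small steps.

To row units: 3 mm is 0.006, 2 mm is 0.004.

Emit:
arm_command(motion=[[-1,[0,0.004,0],[0,0,0]],[-1,[0,0.006,0],[0,0,0]],[-1,[0,0.006,0],[0,0,0]],[-1,[0,0.006,0],[0,0,0]]])

```text
time_s: 10.0
position: [0.5053, 0.0288, 0.0874]
eef_rot: [0.386, -0.567, 0.643, 0.34]
ft_force: [-0.2, -5.4, -1.7]
opening: 0.0248
finger_force: 50.3
```

To row units: -2 mm is -0.004, -1 mm is -0.002.

Emit:
arm_command(motion=[[-1,[0,0,-0.002],[0,0,0]],[-1,[0,0,-0.004],[0,0,0]],[-1,[0,0,-0.004],[0,0,0]],[-1,[0,0,-0.004],[0,0,0]]])

```text
time_s: 10.5
position: [0.5053, 0.0294, 0.0862]
eef_rot: [0.387, -0.567, 0.643, 0.341]
ft_force: [0.9, -5.1, 1.0]
opening: 0.0246
finger_force: 50.3
```

To row units: 160 mm is 0.32, -150 mm is -0.3.

Emit:
arm_command(motion=[[-0.2,[0,0,0],[0,0,0]],[-0.1,[0,0,0],[0,0,0]],[0.1,[0,0,0],[0,0,0]],[0.2,[0,0,0],[0,0,0]],[0.2,[-0.004,-0.026,0.014],[0,0,0]],[0.2,[-0.008,-0.07,0.038],[0,0,0]],[0.2,[-0.016,-0.122,0.066],[0,0,0]],[0.2,[-0.026,-0.21,0.114],[0,0,0]],[0.2,[-0.036,-0.3,0.2],[0,0,0]],[0.2,[-0.036,-0.3,0.32],[0,0,0]]])

```text
time_s: 11.75
position: [0.4863, -0.1249, 0.2461]
eef_rot: [0.386, -0.565, 0.645, 0.34]
ft_force: [0.9, 1.1, 0.1]
opening: 0.0524
finger_force: 0.0
```

```bash
python3 - <<'E'
from h import *
b=snap("scene","s4");a=snap("top","t4")
B=cv2.resize(b[130:250,180:300],None,fx=3.3,fy=3.3,interpolation=cv2.INTER_CUBIC)
A=cv2.resize(a[160:260,150:250],None,fx=3.96,fy=3.96,interpolation=cv2.INTER_CUBIC)
cv2.imwrite("pics/st4.png",np.hstack([B,A])[:,:,::-1])
E
```

```text
(no output)
```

View pics/st4.png

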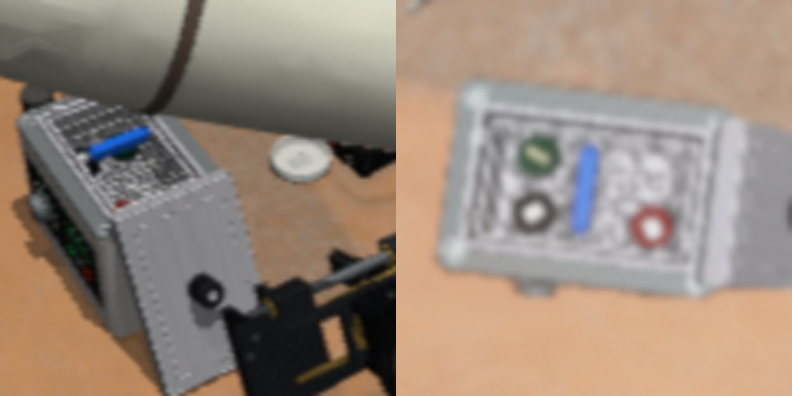

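The lid leans on the -y wall with its knob outward. All three mounts are in the basket, and the blue bar is at about top px (197.5,208). I'll swing the tool upright and measure the bar.

To row units: 50 mm is 0.1, 30 mm is 0.06, -1.073 rad is -0.2683.

Emit:
arm_command(motion=[[1,[0,0,0.06],[-0.0375,0.005,0]],[1,[0,0,0.1],[-0.075,0.01,0]],[1,[0,0,0.1],[-0.1125,0.0143,0]],[1,[0,0,0.1],[-0.15,0.0188,0]],[1,[0,0,0.1],[-0.1875,0.0235,0]],[1,[0,0,0.1],[-0.225,0.0283,0]],[1,[0,0,0.1],[-0.25,0.0315,0]],[1,[0,0,0.1],[-0.2683,0.0338,0]],[1,[0,0,0.1],[-0.2683,0.0338,0]]])

```text
time_s: 12.98
position: [0.4866, -0.1205, 0.296]
eef_rot: [-0.0, -0.662, 0.75, 0.0]
ft_force: [-0.4, 0.2, -0.0]
opening: 0.087
finger_force: 0.0
```

```bash
python3 - <<'E'
from h import *
for n,c in(("t4","top"),("s4","scene")):
    im=cv2.imread(f"pics/{n}.png").astype(int)
    m=(im[...,0]>im[...,2]+60)&(im[...,0]>im[...,1]+40)
    k,l,st,ce=cv2.connectedComponentsWithStats(m.astype(np.uint8))
    for i in range(1,k):
        x,y=ce[i]
        if st[i,4]>15 and 150<x<260 and 150<y<260:
            ys,xs=np.nonzero(l==i);r=cv2.minAreaRect(np.c_[xs,ys].astype(np.float32))
            bp=cv2.boxPoints(r);W=onz(c,bp,.151);e=[W[1]-W[0],W[2]-W[1]];e=max(e,key=np.linalg.norm)
            print(c,ce[i],st[i],onz(c,[ce[i]],.1505 if c=="top" else .147),np.degrees(np.arctan2(e[1],e[0])),np.linalg.norm(e))
s=sensors.get_obs();print(s["position"],s["eef_rot"],s["qpos"].round(3))
E
```

```text
top [197.24742268 207.06185567] [194 197   7  22  97] [[0.52206272 0.17306324 0.1505    ]] -7.534995773588227 0.055530076700178274
scene [215.54444444 172.84444444] [207 168  19  11  90] [[0.52130193 0.17283027 0.147     ]] -6.554918818600053 0.060249200865282695
[ 0.48658098 -0.12052499  0.29595095] [-8.94663998e-05 -6.61977504e-01  7.49523699e-01  4.36580055e-05] [ 0.082  0.125 -0.16   0.    -1.286 -0.206]
```

To row units: 292 mm is 0.584, 275 mm is 0.55, 1.57 rad is 0.3925.

Emit:
arm_command(motion=[[1,[0.01,0.08,0],[0,0,0.045]],[1,[0.02,0.17,0],[0,0,0.09]],[1,[0.032,0.26,0],[0,0,0.135]],[1,[0.044,0.36,0],[0,0,0.18]],[1,[0.056,0.46,0],[0,0,0.225]],[1,[0.066,0.55,0],[0,0,0.27]],[1,[0.07,0.584,0],[0,0,0.315]],[1,[0.07,0.584,0],[0,0,0.36]],[1,[0.07,0.584,0],[0,0,0.3925]],[1,[0.07,0.584,0],[0,0,0.3925]]])

```text
time_s: 14.22
position: [0.5226, 0.1704, 0.2958]
eef_rot: [-0.0, 0.998, -0.065, -0.0]
ft_force: [-1.0, -0.7, -0.0]
opening: 0.0872
finger_force: 0.0
```

To row units: -110 mm is -0.22, -80 mm is -0.16.

Emit:
arm_command(motion=[[1,[0,0,-0.08],[0,0,0]],[1,[0,0,-0.16],[0,0,0]],[1,[0,0,-0.22],[0,0,0]],[1,[0,0,-0.22],[0,0,0]],[1,[0,0,-0.22],[0,0,0]]])

```text
time_s: 14.85
position: [0.5234, 0.1714, 0.1871]
eef_rot: [-0.001, 0.998, -0.064, 0.001]
ft_force: [0.2, 0.3, 0.7]
opening: 0.0865
finger_force: 0.0
```

To row units: -61 mm is -0.122, -50 mm is -0.1.

Emit:
arm_command(motion=[[1,[-0.002,0.002,-0.06],[0,0,0]],[1,[-0.002,0.002,-0.1],[0,0,0]],[1,[-0.002,0.002,-0.122],[0,0,0]],[1,[-0.002,0.002,-0.122],[0,0,0]],[1,[-0.002,0.002,-0.122],[0,0,0]]])

```text
time_s: 15.48
position: [0.5221, 0.1728, 0.1259]
eef_rot: [-0.001, 0.998, -0.063, 0.001]
ft_force: [-0.1, 0.2, 0.2]
opening: 0.0868
finger_force: 0.0
```

Emit:
arm_command(motion=[[-1,[0,0,0],[0,0,0]],[-1,[0,0,0],[0,0,0]],[-1,[0,0,0],[0,0,0]],[-1,[0,0,0],[0,0,0]],[-1,[0,0,0],[0,0,0]],[-1,[0,0,0],[0,0,0]],[-1,[0,0,0],[0,0,0]],[-1,[0,0,0],[0,0,0]],[-1,[0,0,0],[0,0,0]],[-1,[0,0,0],[0,0,0]]], grip_force=40)

```text
time_s: 16.73
position: [0.5212, 0.1725, 0.1246]
eef_rot: [-0.0, 0.998, -0.063, 0.0]
ft_force: [0.3, 1.4, 0.4]
opening: 0.0115
finger_force: 40.0
```

To row units: 90 mm is 0.18, 79 mm is 0.158.

Emit:
arm_command(motion=[[-1,[0,0,0],[0,0,0]],[-1,[0,0,0.01],[0,0,0]],[-1,[0,0,0.026],[0,0,0]],[-1,[0,0,0.044],[0,0,0]],[-1,[0,0,0.064],[0,0,0]],[-1,[0,0,0.086],[0,0,0]],[-1,[0,0,0.11],[0,0,0]],[-1,[0,0,0.134],[0,0,0]],[-1,[0,0,0.158],[0,0,0]],[-1,[0,0,0.18],[0,0,0]]], grip_force=58)

```text
time_s: 17.98
position: [0.5212, 0.1724, 0.2154]
eef_rot: [-0.0, 0.998, -0.063, 0.0]
ft_force: [-0.6, 0.5, -2.8]
opening: 0.0113
finger_force: 58.0
```

Emit:
arm_command(motion=[[-1,[0,0,0.016],[0,0,0]],[-1,[0,0,0.028],[0,0,0]],[-1,[0,0,0.036],[0,0,0]],[-1,[0,0,0.036],[0,0,0]],[-1,[0,0,0.036],[0,0,0]],[-1,[0,0,0.036],[0,0,0]],[-1,[0,0,0.036],[0,0,0]],[-1,[0,0,0.036],[0,0,0]]])

```text
time_s: 18.98
position: [0.5212, 0.1724, 0.2325]
eef_rot: [0.0, 0.998, -0.063, -0.0]
ft_force: [-0.5, 0.1, -2.9]
opening: 0.0112
finger_force: 58.0
```

```bash
python3 - <<'E'
from h import *
b=snap("scene","s5");a=snap("top","t5")
B=cv2.resize(b[90:250,170:330],None,fx=3.7,fy=3.7,interpolation=cv2.INTER_CUBIC)
cv2.imwrite("pics/st5.png",B[:,:,::-1])
print(sensors.get_obs())
E
```

```text
{'time_s': 19.075, 'qpos': array([ 6.14764008e-01,  2.48252153e-01, -1.64522201e-01,  1.93951162e-06,
       -1.15807263e+00,  8.30180226e-01]), 'dq': array([-0.00135742,  0.00115035,  0.00041186,  0.00011535,  0.00086873,
        0.00018054]), 'effort': array([ 1.84208720e-04, -3.31051576e+01,  1.94936353e+01,  4.45639461e+00,
        8.52142624e-02,  1.80208381e-04]), 'position': array([0.52117558, 0.17235161, 0.23251435]), 'eef_rot': array([ 1.65733166e-05,  9.98020834e-01, -6.28841387e-02, -1.91750744e-05]), 'ft_force': array([-0.37157615, -0.54234103, -2.97213818]), 'moment': array([-0.07317717, -0.0204786 ,  0.07179443]), 'finger_force': 57.997620329260826, 'opening': 0.01131815016742302}
```

View pics/st5.png

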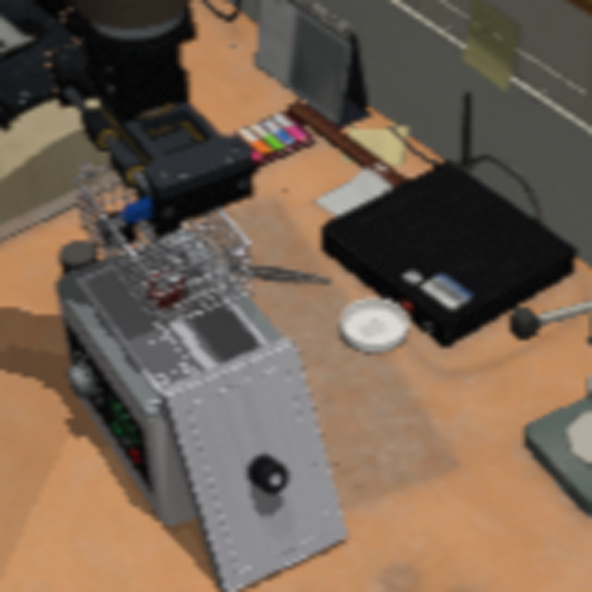

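The picture shows the basket hanging level above the tank with the red mount visible at (168,292). The lid is still leaning, with its knob at (268,473).

```bash
python3 -c "
from workcell import close_job
print(close_job())"
```

```text
the job is handed in; nothing more can be done
None
```

I handed the job in at about 19 s: the lid leans on the cleaner's -y end wall with its knob outwards, and the basket is held still about 6 cm over the rim above the middle of the tank; all three mounts were seen in it just before the lift (only the red one shows in the last picture), I judged it level by eye, and no verdict came back.

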